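Set up two suction filtrations

TASK

Set up both suction flasks for filtering, right where they stand: first seat each red-brown rubber adapter fully home, plug down, in the neck of the flask it fits (large in the large flask, small in the small one), then take the porcelain funnels from the wooden rack and stand each with its stem through the adapter of its own size, upright and fully down on the rubber. Leave everything standing and let go; don't disturb the test-tube rack or the specimen jars, and knock nothing over.

Things in the scene. Friction and masses are not known exactly. Their poses are not given: they have to be found in the camera images.
- flask_large_mouth (a point): Large suction flask: loose clear-glass cone, 145 mm high, foot 88 mm wide, 0.3 kg. Straight neck in the upper 48 mm: 44 mm outside, 36 mm inside, open 48 mm deep, rim bead 47 mm. A hose barb sticks out 36 mm sideways, 30 mm below the rim (along this point's x). The point is the centre of the mouth, level with the rim's top; z up.
- flask_small_mouth (a point): Small suction flask, same make: loose, 112 mm high, foot 72 mm wide, 0.2 kg. Neck in the upper 40 mm: 35 mm outside, 27 mm inside, open 40 mm deep, rim bead 38 mm. Hose barb 36 mm long along x, 25 mm below the rim. The point is the centre of the mouth, level with the rim's top; z up.
- adapter_large_center (a point): Large red-brown rubber adapter, loose, 34 mm high, stands on its narrow end: tapered plug 16 mm high (26 mm wide at the bottom, 31 at the top), over it a straight head 18 mm high, 52 mm wide, to grip; through bore 20 mm, flared at the top. Point: on the axis 17 mm above its bottom; z up. Home (head's underside on the rim), it is 1 mm above the flask's mouth point.
- adapter_small_center (a point): Small red-brown rubber adapter, same shape, loose, 30 mm high: plug 14 mm high (18 mm wide at the bottom, 22 at the top), head 16 mm high, 41 mm wide; through bore 13 mm, flared to 18 mm at the top. Stands plug down on the bench. Point: on the axis 15 mm above its bottom; z up. Home, it is 1 mm above the small flask's mouth point.
- funnel_large_cup (a point): Large white porcelain filter funnel (perforated plate inside), hanging loose in a hole of the wooden rack. Cup 64 mm wide, 50 mm high, straight-sided from 13 mm up; below it a flat shoulder 36 mm wide and a stem 45 mm long, 14 mm wide tapering to 9. Point: on the axis 32 mm above the shoulder, where to grip; z up. Fully down it is 49 mm above the adapter's point.
- funnel_small_cup (a point): Small white porcelain filter funnel, same shape, in the rack's other hole. Cup 48 mm wide, 40 mm high, straight-sided from 10 mm up; flat shoulder 27 mm wide; stem 36 mm long, 9 mm wide tapering to 6. Point: on the axis 25 mm above the shoulder, where to grip; z up. Fully down (shoulder on the rubber) it is 40 mm above the small adapter's point.
- funnel_rack: Wooden funnel rack, fixed, at the left or the right: board 178 mm along its x, 82 mm wide, top 65 mm above the bench (the funnels' shoulders lie on it). Two holes on its x axis, 44 mm either side of the middle, a funnel in each. Origin under its centre at bench height; z up.
- tube_rack: Bystander, leave alone: loose grey test-tube rack with five glass tubes, 190 mm along its x, 70 mm wide, 80 mm high, tubes up to 132 mm. Origin under its centre at bench height.
- jar_tall: Bystander, leave alone: loose clear-glass specimen jar with knobbed lid, 104 mm wide, 145 mm high with the knob. Origin under its centre at bench height.
- jar_low: Bystander, leave alone: loose clear-glass specimen jar with knobbed lid, 116 mm wide, 110 mm high with the knob. Origin under its centre at bench height.
Not all that is in view belongs to the job. What is shaped like the part that bears adapter_large_center but blue, purple or turquoise is not meant.

How it is judged:
On the way, in this order (a step that is already met when the one before it is completed fails the run):
1. both rubber adapters are home in the necks of their own flasks (horizontal distance between adapter_large_center and flask_large_mouth below 0.007 m and z of adapter_large_center in the frame of flask_large_mouth between -0.006 and 0.005 m and angle between each of adapter_large_center, adapter_small_center's own z axis and vertical below 0.12 rad and horizontal distance between adapter_small_center and flask_small_mouth below 0.007 m and z of adapter_small_center in the frame of flask_small_mouth between -0.006 and 0.005 m), for 0.2 s.
2. both funnels stand fully down in the adapters of their size (horizontal distance between funnel_large_cup and adapter_large_center below 0.008 m and z of funnel_large_cup in the frame of adapter_large_center between 0.043 and 0.054 m and angle between each of funnel_large_cup, funnel_small_cup's own z axis and vertical below 0.12 rad and horizontal distance between funnel_small_cup and adapter_small_center below 0.008 m and z of funnel_small_cup in the frame of adapter_small_center between 0.034 and 0.045 m), for 0.2 s.
At the end, for the whole second after the job is handed in: Each adapter is home in its own flask's neck (5 mm in height, 7 mm off centre), each funnel fully down in the adapter of its size (5 mm, 8 mm), all level within 7 degrees; the flasks stand upright within 50 mm of where they began; all released and at rest (all of step 1 and all of step 2 and angle between each of flask_large_mouth, flask_small_mouth's own z axis and vertical below 0.06 rad and distance of each of flask_large_mouth, flask_small_mouth from where it was at the start of the episode below 0.05 m and linear speed of each of flask_large, flask_small, adapter_large, adapter_small, funnel_large, funnel_small below 0.02 m/s); the robot touches nothing.
It fails at once if a flask, adapter or funnel is knocked over (angle between any of flask_large_mouth, flask_small_mouth, adapter_large_center, adapter_small_center, funnel_large_cup, funnel_small_cup's own z axis and vertical above 0.7 rad).
It fails at once if the test-tube rack is pushed more than 30 mm or tipped (distance of tube_rack from where it was at the start of the episode above 0.03 m or angle between tube_rack's own z axis and vertical above 0.25 rad).
It fails at once if the tall jar is pushed more than 30 mm or tipped (distance of jar_tall from where it was at the start of the episode above 0.03 m or angle between jar_tall's own z axis and vertical above 0.25 rad).
It fails at once if the low jar is pushed more than 30 mm or tipped (distance of jar_low from where it was at the start of the episode above 0.03 m or angle between jar_low's own z axis and vertical above 0.25 rad).
It also fails if it takes over 120 s, if anything falls off the work surface, if the arm or the gripper's body presses on something with over 40 N, if the wrist force passes 120 N, or if a joint passes its speed limit or range.

ROBOT

A 6-joint arm with a two-finger parallel gripper is mounted at the origin on the work surface. World frame = base frame: x ahead of the robot, y to its left, z up, the work surface at z = 0. Lengths are in m, angles in rad, forces in N, time in s.
With the tool pointing down it reaches from about 0.25 to 0.775 m from the base axis. Payload 4 kg.
Tool frame: the origin (TCP) lies at the very end of the fingers, on their centre line; the grasp point (between the pads) lies 19 mm behind it; z points along the fingers, y is the direction in which the jaws open and shut (so a half turn about z gives the same grasp; the last joint's range is limited). The gripper opens to 85 mm and grips with 20 to 120 N. Pads are 22 mm wide; open, the fingers measure 114 mm over their backs; the gripper's body (76 mm by 85 mm) begins 54 mm behind the grasp point. The pads swing forward as they close: fully open they stand 13 mm farther back than shut.
Start: joints at [1.177, 0.087, 1.371, -0, 1.684, -0.103], TCP at [0.158, 0.527, 0.231] pointing down, gripper open.
Joint ranges: [-3.1, 3.1], [-0.76, 2.03], [0.27, 2.55], [-1.08, 4.22], [0.17, 2.65], [-2.57, 2.57]. Speed limits (rad/s): [2.79, 2.79, 3.14, 3.14, 3.14, 3.14].

INTERFACE

Orientations are given as [roll, pitch, yaw] about the fixed x, y, z axes, in that order (R = Rz(yaw) Ry(pitch) Rx(roll)).
In Python, from rig import ctrl gives the robot as it stands.
- The arm moves only by the tool carry_out, never from a script. Its argument "motion" is a list that holds one entry, the list of rows, each a list of 5 numbers: the opening, from 0 (shut) to 1 (fully open), then the shift along the tool's x, y, z in units of 30 mm (1.0 is 30 mm), then the turn about the tool's z in units of 5 degrees (1.0 is 5 degrees). In form: [[[jaw, x, y, z, turn], ...]]. A call has 1 to 12 rows; each row shifts and turns the commanded pose from where the row before left it, along the tool's axes as they then stand; what a row does not reach is not made up. A row lasts 1/12 s, in which the tool goes at most 41.7 mm and 7.16 degrees, less where a joint would pass 70% of its speed; a pose out of reach is approached as far as the arm can. A call is refused whole if a number of a shift passes 1 or a number of a turn 1, either way. A call with a gripper value outside its range is refused whole. The fingers move at their own pace and stop on an object; "squeeze" is the grip in N (left out, the last holds). Time passes only in rows, so rows that do not move let the fingers close. It gives the time, the measured TCP pose, the force and the opening at its end, in the units of the state.
- ctrl.sense(): the state, without advancing time (a new reading comes with each control period).
- ctrl.get_image(name): name is "scene" or "top"; returns a dict with "img" (400x640x3 uint8, red, green, blue), "camera_matrix" (3x3 intrinsics, pixels), "dist_coeffs" ([k1, k2, p1, p2, k3] as OpenCV has them; the pictures are not rectified), "eye" and "orientation" of the camera in the world. Camera axes: x right, y down, z forward; pixel columns grow to the right and rows downward; lengths in m; the calibration is good to about 2 mm. A picture is of the moment at which its call begins. There is no depth.
- ctrl.close_job(): hands the job in, once; it reports no verdict.
Trained networks look in the newest picture that a camera, given by its name, has taken for a name from the list of things; names that differ only in an ending like _2 or _b are one class to them, and where a whole thing is asked for, a point or a joint stands for the part that bears it (a point fixed in the world has none). Each returns a list of dicts, best first, with "score" (0 to 1); they miss things now and then, are a little off and sometimes report something else, mostly with a low value. They report only what shows in the picture. A call takes as long as a camera call. They do not tell look-alikes from the thing itself.
- ctrl.outline_of(camera, thing): "mask" (400x640 bool, what is visible of it) and "extent" ([left, top, width, height] in pixels, round what is visible of it).
- ctrl.pinpoint(camera, thing): "at" ([column, row] in pixels: a listed point, or the origin of a listed thing).
The state is a dict: "time": time; "joints": joint angles; "dq": joint speeds; "joint_efforts": joint torques, N m; "tool_pos": TCP position; "eef_rot": TCP orientation; "ft_force": force on the tool from outside, world axes, zero at the start; "torque": the same for the moment, N m; "gripper_width": finger opening in m.
Only numpy, scipy, OpenCV 4.12 (cv2) and the standard library are available. Lean on these libraries where they do the work, as an engineer would, in place of code of your own. Each camera call takes 0.05 s, during which the arm holds its last target.

## Working session

There is one attempt and no reset: what is moved stays moved. The work goes in short steps, Python scripts to look and compute and a tool call to move; the robot and the scene stay as the last step left them, time stands still between calls to the robot, and variables do not carry over. Pictures are saved under pics/ and viewed, and the job is handed in when it is done.

Besides the shell and the picture viewer there is one more tool, called after "Call:" in YAML: its name, and indented under it one key for each argument. carry_out: Moves the arm, as the interface text tells. Its arguments: {"type":"object","properties":{"motion":{"type":"array"},"squeeze":{"type":"number"}},"required":["motion"]}

```bash
ls; mkdir -p pics; cat > h.py <<'E'
import numpy as np, cv2
from rig import ctrl
def save(name,fn):
    d=ctrl.get_image(name); cv2.imwrite(fn,d['img'][:,:,::-1]); return d
E
python3 - <<'E'
from h import *
for c in ('scene','top'):
    d=save(c,f'pics/{c}0.png'); print(c,d['camera_matrix'],d['dist_coeffs'],d['eye'],d['orientation'])
print(ctrl.sense())
for c in ('scene','top'):
  for t in ['flask_large_mouth','flask_small_mouth','adapter_large_center','adapter_small_center','funnel_large_cup','funnel_small_cup','funnel_rack','tube_rack','jar_tall','jar_low']:
    print(c,t,[(round(r['score'],2),np.round(r['at'],1).tolist()) for r in ctrl.pinpoint(c,t)][:4])
E
```

```text
pics
scene [[517.90935528   0.         326.90739699]
 [  0.         517.90935528 201.60664722]
 [  0.           0.           1.        ]] [0.02100214 0.         0.         0.         0.        ] [ 0.932279   -0.45827345  1.03829123] [-2.55906235  0.01197176  0.66932266]
top [[417.54023762   0.         321.85291993]
 [  0.         417.54023762 202.92757108]
 [  0.           0.           1.        ]] [-0.10745538  0.          0.          0.          0.        ] [0.2899082  0.02006332 1.20307663] [-2.92315272e+00 -2.06886302e-03 -1.53052479e+00]
{'time': 0.1, 'joints': array([ 1.17688271e+00,  8.79074879e-02,  1.37208928e+00,  1.66202908e-05,
        1.68359957e+00, -1.03120104e-01]), 'dq': array([ 2.23496697e-03, -1.18555413e-03, -3.72272454e-03, -5.72820439e-04,
        1.38071843e-03,  9.06991861e-05]), 'joint_efforts': array([ 1.50336058e-03, -3.53014648e+01, -3.14218283e+01, -1.64107241e-04,
        7.95948756e-03, -3.20932891e-06]), 'tool_pos': array([0.15753264, 0.52649937, 0.23024877]), 'eef_rot': array([-3.13960131e+00, -2.22684988e-04,  2.85080077e+00]), 'ft_force': array([-0.
[... 596 characters left out ...]
r_tall [(0.68, [288.3, 382.0])]
scene jar_low [(0.68, [454.2, 181.4])]
top flask_large_mouth [(0.64, [297.5, 174.4]), (0.24, [354.9, 234.7])]
top flask_small_mouth [(0.59, [387.5, 181.5]), (0.5, [355.5, 232.2])]
top adapter_large_center [(0.77, [349.1, 270.7]), (0.69, [377.9, 263.2]), (0.67, [387.3, 227.8]), (0.66, [334.8, 204.5])]
top adapter_small_center [(0.43, [304.3, 226.2])]
top funnel_large_cup [(0.74, [212.5, 250.3])]
top funnel_small_cup [(0.56, [219.7, 220.5])]
top funnel_rack [(0.6, [225.1, 239.6]), (0.46, [355.9, 234.4])]
top tube_rack [(0.8, [428.3, 229.2])]
top jar_tall [(0.77, [433.5, 159.4]), (0.63, [386.9, 183.0])]
top jar_low [(0.67, [229.1, 152.3]), (0.24, [305.0, 228.6])]
```

View pics/scene0.png

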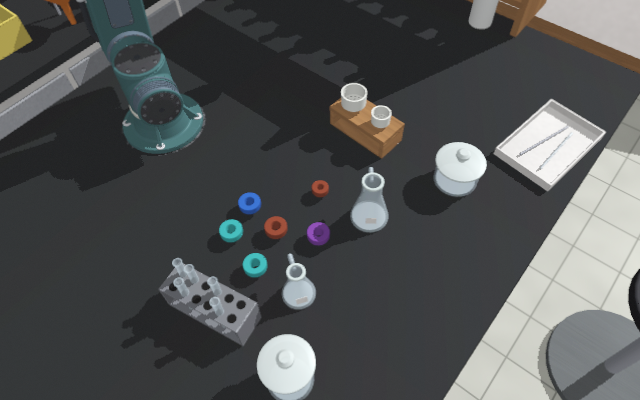

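View pics/top0.png

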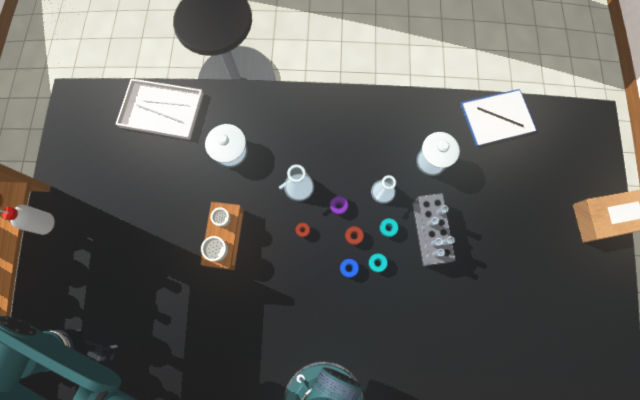

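```bash
cat >> h.py <<'E'
from scipy.spatial.transform import Rotation as Rn
def cam(d):
    R=Rn.from_euler('xyz',d['orientation']).as_matrix(); return d['camera_matrix'],d['dist_coeffs'],d['eye'],R
def ray(d,p):
    K,D,e,R=cam(d); u=cv2.undistortPoints(np.array([[p]],float),K,D)[0,0]; v=R@np.array([u[0],u[1],1]); return e,v/np.linalg.norm(v)
def onz(d,p,z):
    e,v=ray(d,p); return e+v*(z-e[2])/v[2]
def proj(d,P):
    K,D,e,R=cam(d); P=np.atleast_2d(P); q=(P-e)@R
    return cv2.projectPoints(q,np.zeros(3),np.zeros(3),K,D)[0].reshape(-1,2)
def tri(d1,p1,d2,p2):
    (a,u),(b,v)=ray(d1,p1),ray(d2,p2)
    A=np.eye(3)-np.outer(u,u);B=np.eye(3)-np.outer(v,v)
    x=np.linalg.solve(A+B,A@a+B@b); return x,np.linalg.norm(A@(x-a))*1000
def circ(d,c,r,n=48):
    t=np.linspace(0,2*np.pi,n); P=np.stack([c[0]+r*np.cos(t),c[1]+r*np.sin(t),np.full(n,c[2])],1); return proj(d,P)
def draw(img,d,c,r,col,s,o):
    cv2.polylines(img,[((circ(d,c,r)-o+0.5)*s*16).astype(np.int32)],True,col,1,cv2.LINE_AA,4)
def crop(d,x,y,w,h,s):
    return cv2.resize(d['img'][y:y+h,x:x+w,::-1],None,fx=s,fy=s,interpolation=cv2.INTER_CUBIC)
E
python3 - <<'E'
from h import *
S=ctrl.get_image('scene');T=ctrl.get_image('top')
print('base',proj(T,[0,0,0]),proj(S,[0,0,0]))
def red(d):
    hsv=cv2.cvtColor(d['img'],cv2.COLOR_RGB2HSV); 
    m=((hsv[...,0]<10)|(hsv[...,0]>172))&(hsv[...,1]>120)&(hsv[...,2]>50)
    n,l,st,c=cv2.connectedComponentsWithStats(m.astype(np.uint8))
    for i in range(1,n):
        if st[i,4]>40: print(st[i],c[i])
    return m
red(S);red(T)
for n,s,t,zs in [('FL',(369.3,182.3),(297.5,174.4),.145),('FS',(289.2,268.8),(387.5,181.5),.112),('cupL',(355.9,95),(212.5,250.3),.097),('cupS',(379.4,116.8),(219.7,220.5),.09),('rack',(365.7,131.5),(225.1,239.6),0),('tr',(213.6,308.5),(428.3,229.2),0),('jt',(288.3,382),(433.5,159.4),0),('jl',(454.2,181.4),(229.1,152.3),0)]:
    x,e=tri(S,s,T,t); print(n,x.round(4),'res',round(e,1),'S',onz(S,s,zs)[:2].round(4),'T',onz(T,t,zs)[:2].round(4))
cv2.imwrite('pics/ct.png',crop(T,190,140,260,150,3)); cv2.imwrite('pics/cs.png',crop(S,210,75,220,240,2.5))
E
```

```text
base [[324.00699522 402.11678191]] [[164.36139281 123.36934784]]
[312 180  17  17 239] [319.83263598 188.09623431]
[264 216  23  23 420] [275.35238095 227.05238095]
[  2 206  15  14 153] [  9.2875817  212.97385621]
[295 223  15  14 162] [302.36419753 229.44444444]
[345 226  19  19 250] [353.916 235.06 ]
FL [0.5989 0.0935 0.1418] res 1.7 S [0.5991 0.0901] T [0.5991 0.0946]
FS [ 0.592  -0.1531  0.1198] res 7.6 S [ 0.5847 -0.1569] T [ 0.5988 -0.1482]
cupL [0.3956 0.316  0.0961] res 2.2 S [0.3971 0.3174] T [0.3941 0.314 ]
cupS [0.4783 0.3061 0.0808] res 0.2 S [0.4828 0.299 ] T [0.4766 0.3036]
rack [ 0.438   0.3084 -0.0053] res 2.1 S [0.4416 0.3064] T [0.436  0.3055]
tr [ 0.4858 -0.2875  0.0135] res 4.8 S [ 0.4769 -0.2892] T [ 0.4907 -0.2869]
jt [ 0.7029 -0.3059  0.0079] res 1.8 S [ 0.7001 -0.3062] T [ 0.7067 -0.3066]
jl [ 0.7061  0.3191 -0.0115] res 1.9 S [0.7076 0.3088] T [0.7035 0.3177]
```

View pics/ct.png

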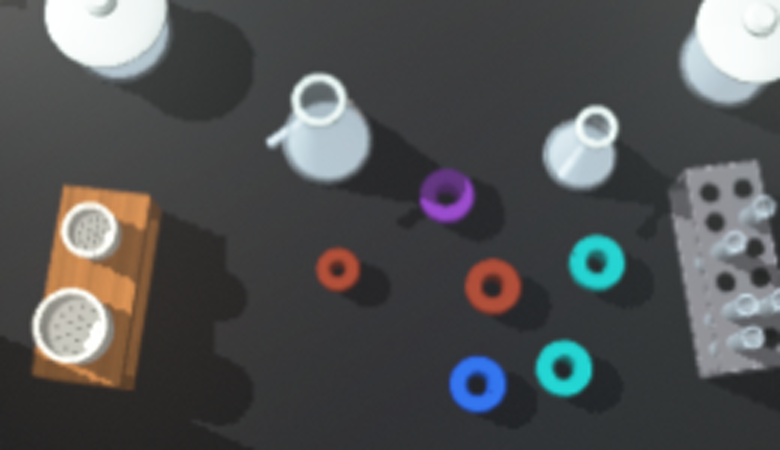

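View pics/cs.png

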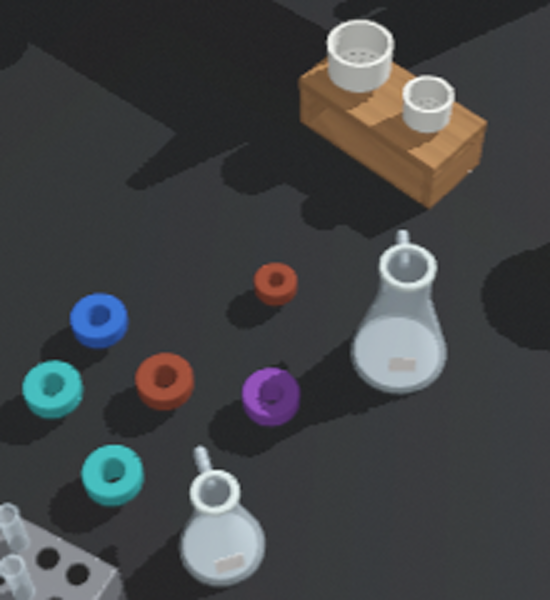

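```bash
cat >> h.py <<'E'
from scipy.ndimage import map_coordinates, gaussian_filter
def fitc(d,c0,r,sign,rng=0.012,z=None):
    # sign +1: brighter inside; maximise radial contrast along projected circle
    g=gaussian_filter(d['img'].astype(float).max(2),0.7)
    z=c0[2]
    def sc(xy):
        a=circ(d,(xy[0],xy[1],z),r-.0018); b=circ(d,(xy[0],xy[1],z),r+.0018)
        A=map_coordinates(g,[a[:,1],a[:,0]],order=1);B=map_coordinates(g,[b[:,1],b[:,0]],order=1)
        return np.mean(np.clip(sign*(A-B),-20,60))
    best=None
    for st,rg in ((.002,rng),(.0005,.0025)):
        o=c0[:2] if best is None else best[1]
        k=np.arange(-rg,rg+1e-9,st)
        best=max(((sc((o[0]+i,o[1]+j)),(o[0]+i,o[1]+j)) for i in k for j in k),key=lambda t:t[0])
    return best
E
cat > loc.py <<'E'
from h import *
S=ctrl.get_image('scene');T=ctrl.get_image('top')
obj={'FL':((372.8,181.8),(296.3,173),.1435,.0235),'FS':((295.8,271.8),(389,182.3),.1105,.019),
'fL':((354,94.2),(214,248.3),.115,.032),'fS':((381.2,113.8),(220.3,216.3),.105,.024),
'AL':((275.3,226),(354,235),.034,.026),'AS':((319.8,187.5),(302.4,229.4),.030,.0205)}
vs=crop(S,210,75,220,240,2.5);vt=crop(T,190,140,260,150,3)
for n,(s,t,z,r) in obj.items():
    x,e=tri(S,s,T,t)
    out=[n,'tri',x.round(4),round(e,1)]
    for d,p,v,sc,o in((S,s,vs,2.5,(210,75)),(T,t,vt,3,(190,140))):
        c=onz(d,p,z); b=fitc(d,c,r,1); out+=[round(b[0],1),np.round(b[1],4)]
        draw(v,d,(*b[1],z),r,(0,255,0),sc,np.array(o))
    print(*out)
cv2.imwrite('pics/lt.png',vt);cv2.imwrite('pics/ls.png',vs)
E
python3 loc.py
```

```text
FL tri [0.6034 0.0979 0.142 ] 0.4 53.7 [0.6022 0.0981] 45.1 [0.6042 0.0996]
FS tri [ 0.5979 -0.1528  0.1084] 0.2 52.1 [ 0.5972 -0.1523] 43.5 [ 0.5987 -0.1511]
fL tri [0.3984 0.3073 0.1086] 0.1 48.0 [0.3965 0.3074] 41.0 [0.3983 0.3092]
fS tri [0.4862 0.3    0.1019] 0.1 39.6 [0.4842 0.3011] 24.9 [0.4861 0.3027]
AL tri [ 0.4602 -0.0675  0.0301] 1.1 47.8 [ 0.4603 -0.069 ] 53.3 [ 0.4603 -0.0658]
AS tri [0.471  0.0796 0.0256] 1.1 45.6 [0.4704 0.0788] 52.1 [0.471  0.0807]
```

View pics/lt.png

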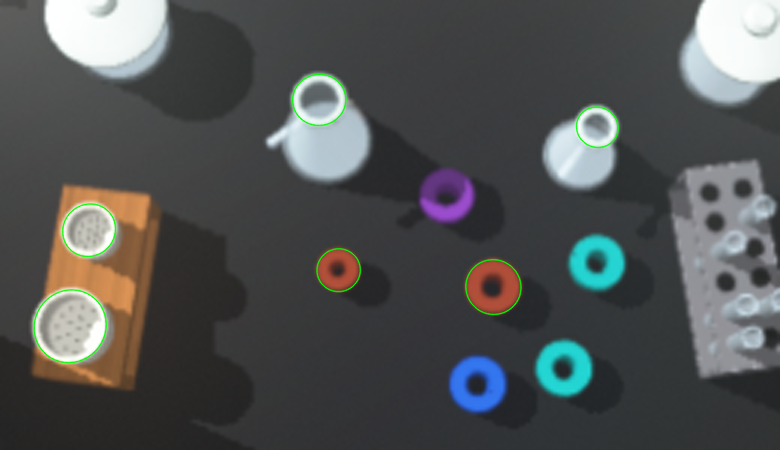

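View pics/ls.png

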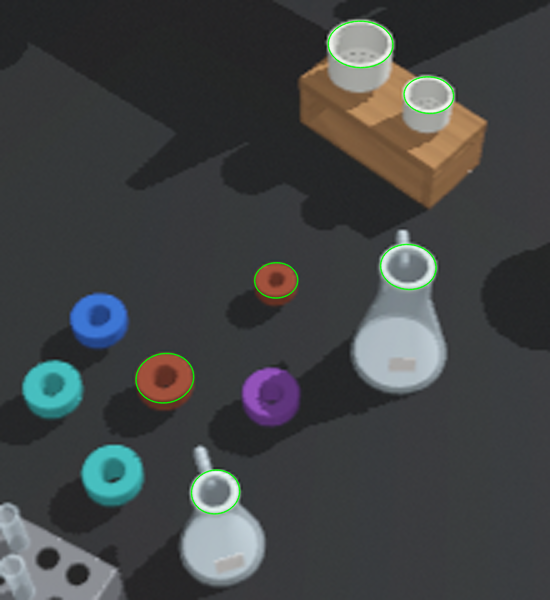

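Call:
carry_out:
  motion:
    - [[1,0,0,0,-1],[1,0,0,0,-1],[1,0,0,0,-1],[1,0,0,0,-0.33],[1,0,0,0,0]]
  squeeze: 40

```text
time: 1.72
tool_pos: [0.1577, 0.5269, 0.2313]
eef_rot: [3.142, 0.0, -3.141]
ft_force: [-0.1, -0.3, 0.5]
gripper_width: 0.0855
```

Call:
carry_out:
  motion:
    - [[1,-0.5,-0.99,0,0],[1,-0.5,-0.99,0,0],[1,-0.5,-0.99,0,0],[1,-0.5,-0.99,0,0],[1,-0.5,-0.99,0,0],[1,-0.5,-0.99,0,0],[1,-0.5,-0.99,0,0],[1,-0.5,-0.99,0,0],[1,-0.5,-0.99,0,0],[1,-0.5,-0.99,0,0],[1,-0.5,-0.99,0,0],[1,-0.5,-0.99,0,0]]

```text
time: 2.72
tool_pos: [0.338, 0.169, 0.2316]
eef_rot: [3.141, 0.001, 3.141]
ft_force: [0.4, 0.2, -0.3]
gripper_width: 0.0851
```

Call:
carry_out:
  motion:
    - [[1,-0.5,-0.99,0,0],[1,-0.5,-0.99,0,0],[1,-0.5,-0.99,0.5,0],[1,-0.5,-0.99,0.5,0],[1,-0.5,-0.99,0.5,0],[1,-0.5,-0.99,0.5,0],[1,-0.5,-0.99,0.5,0],[1,-0.58,-0.93,0.5,0],[1,0,0,0.5,0],[1,0,0,0,0],[1,0,0,0,0]]

```text
time: 3.63
tool_pos: [0.4592, -0.0652, 0.1255]
eef_rot: [3.14, -0.003, 3.14]
ft_force: [0.2, -0.8, 0.0]
gripper_width: 0.0852
```

```bash
python3 - <<'E'
from h import *
S=ctrl.get_image('scene');T=ctrl.get_image('top');s=ctrl.sense();print(s['tool_pos'],s['eef_rot'])
print(proj(T,s['tool_pos']),proj(S,s['tool_pos']))
a=crop(S,200,100,160,160,3);b=crop(T,290,160,120,120,3.5)
p=(proj(S,s['tool_pos'])[0]-[200,100]+.5)*3;q=(proj(T,s['tool_pos'])[0]-[290,160]+.5)*3.5
cv2.circle(a,tuple(int(v) for v in p),3,(0,0,255),1);cv2.circle(b,tuple(int(v) for v in q),3,(0,0,255),1)
h=480;cv2.imwrite('pics/g1.png',np.hstack([a[:420],b[:420]])[:, :800+100][:, :900] if 0 else cv2.resize(np.hstack([a[:420],b[:420]]),(800,373)))
E
```

```text
[ 0.46027927 -0.06480704  0.12739697] [-3.14149872e+00  1.61803325e-03 -3.14118083e+00]
[[356.18377286 229.91156577]] [[272.33282245 201.45318128]]
```

View pics/g1.png

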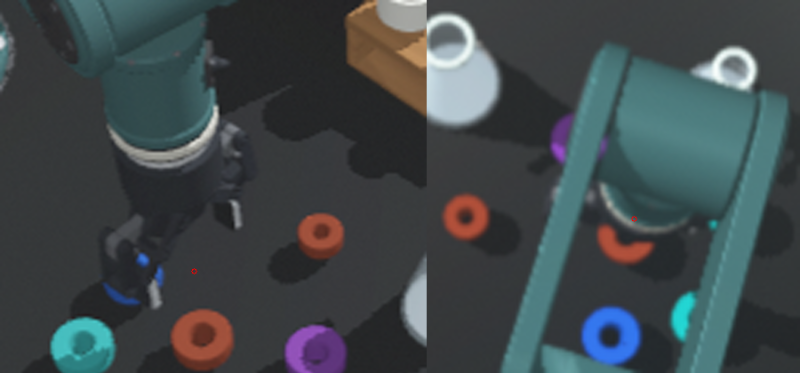

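Call:
carry_out:
  motion:
    - [[1,0,-0.07,0.8,0],[1,0,0,0.8,0],[1,0,0,0.8,0],[1,0,0,0.8,0],[1,0,0,0.6,0],[1,0,0,0.2,0],[0.5,0,0,0,0],[0.4,0,0,0,0],[0.4,0,0,0,0],[0.4,0,0,0,0],[0.4,0,0,0,0],[0.4,0,0,0,0]]
  squeeze: 30

```text
time: 4.73
tool_pos: [0.4618, -0.0676, 0.0085]
eef_rot: [-3.141, 0.004, 3.141]
ft_force: [-0.4, 1.1, 7.0]
gripper_width: 0.0508
```

```bash
python3 - <<'E'
from h import *
S=ctrl.get_image('scene');s=ctrl.sense();print(s['tool_pos'],s['ft_force'],s['gripper_width'])
cv2.imwrite('pics/g2.png',crop(S,200,130,160,140,4))
E
```

```text
[ 0.46175894 -0.06763484  0.00850729] [-0.61528775  1.54861696  6.77171584] 0.051105747030623934
```

View pics/g2.png

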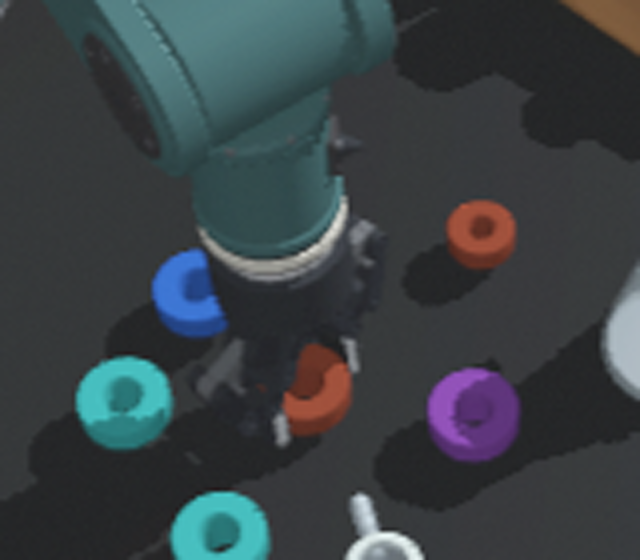

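Call:
carry_out:
  motion:
    - [[0.4,0,0,-0.3,0],[0.4,0,0,-0.6,0],[0.4,0,0,-0.9,0],[0.4,0,0,-1,0],[0.4,0,0,-1,0],[0.4,0,0,-1,0],[0.4,0,0,-1,0],[0.4,0,0,-0.7,0],[0.4,0,0,0,0]]

```text
time: 5.53
tool_pos: [0.4625, -0.0683, 0.2079]
eef_rot: [-3.138, 0.011, 3.141]
ft_force: [0.6, -0.4, -0.2]
gripper_width: 0.0509
```

Call:
carry_out:
  motion:
    - [[0.4,-0.3,0.4,0,0],[0.4,-0.6,0.7,0,0],[0.4,-0.6,0.7,0,0],[0.4,-0.6,0.7,0,0],[0.4,-0.6,0.7,0,0],[0.4,-0.6,0.7,0,0],[0.4,-0.6,0.7,0,0],[0.4,-0.6,0.6,0,0],[0.4,-0.27,0.34,0,0],[0.4,0,0,0,0],[0.4,0,0,0,0],[0.4,0,0,0,0]]

```text
time: 6.53
tool_pos: [0.6023, 0.0981, 0.2005]
eef_rot: [-3.141, -0.002, 3.141]
ft_force: [0.2, -0.2, -0.3]
gripper_width: 0.051
```

```bash
python3 - <<'E'
from h import *
S=ctrl.get_image('scene');T=ctrl.get_image('top');s=ctrl.sense();print(s['tool_pos'],s['eef_rot'],s['ft_force'],s['gripper_width'])
cv2.imwrite('pics/g3.png',np.hstack([crop(S,310,100,120,140,3),crop(T,250,120,120,140,3)]))
E
```

```text
[0.60247369 0.09777659 0.2012494 ] [-3.14129331e+00 -5.08518311e-04  3.14024076e+00] [-0.53010985  0.48331114 -0.314962  ] 0.05055420616882396
```

View pics/g3.png

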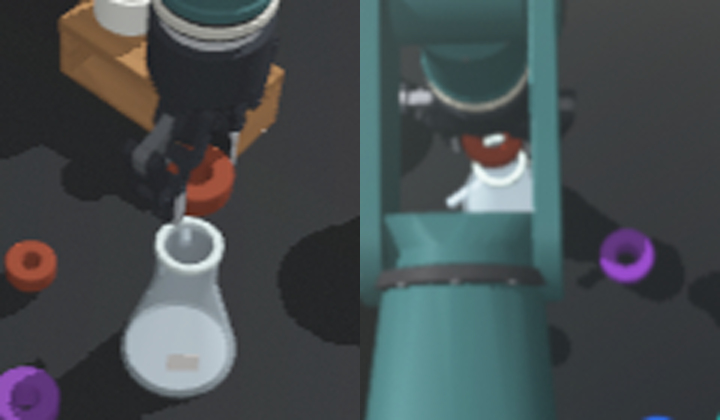

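```bash
cat > ov.py <<'E'
from h import *
import sys
dx,dy,z,r=map(float,sys.argv[1:5]); zoff=z; cx,cy=map(int,sys.argv[5:7]); fn=sys.argv[7]
S=ctrl.get_image('scene');s=ctrl.sense();p=s['tool_pos'];print(p,s['ft_force'],s['gripper_width'])
a=crop(S,cx,cy,120,100,6)
for k in range(8,len(sys.argv),2): draw(a,S,(p[0]+dx,p[1]+dy,p[2]+float(sys.argv[k])),float(sys.argv[k+1]),(255,255,0),6,np.array([cx,cy]))
draw(a,S,(p[0]+dx,p[1]+dy,p[2]+z),r,(0,255,0),6,np.array([cx,cy]))
cv2.imwrite(fn,a)
E
python3 ov.py -.0005 -.001 .0255 .026 320 110 pics/g4.png .0075 .026
```

```text
[0.60256661 0.09778978 0.20145604] [ 0.66465896  0.47975011 -1.36024263] 0.05061216013706421
```

View pics/g4.png

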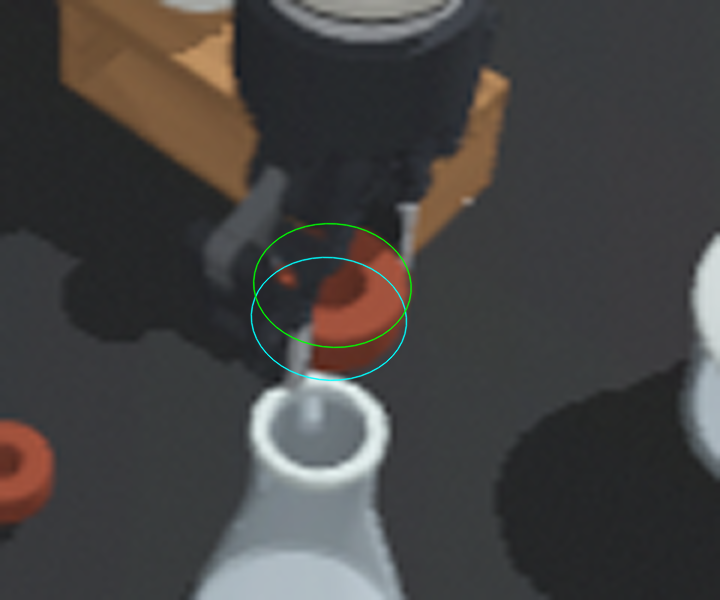

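Call:
carry_out:
  motion:
    - [[0.4,-0.02,0.03,0.3,0],[0.4,0,0,0.3,0],[0.4,0,0,0.3,0],[0.4,0,0,0.3,0],[0.4,0,0,0.2,0],[0.4,0,0,0.2,0],[0.4,0,0,0.2,0],[0.4,0,0,0.1,0],[0.4,0,0,0,0],[0.4,0,0,0,0]]

```text
time: 7.52
tool_pos: [0.6038, 0.0997, 0.1443]
eef_rot: [3.141, 0.0, 3.141]
ft_force: [-0.4, 0.8, -0.6]
gripper_width: 0.0507
```

```bash
python3 ov.py -.0005 -.001 .0255 .026 310 130 pics/g5.png .0075 .026
```

```text
[0.60400321 0.09968003 0.14474691] [-0.0463971  -0.34309725  0.22228553] 0.05072213820073412
```

View pics/g5.png

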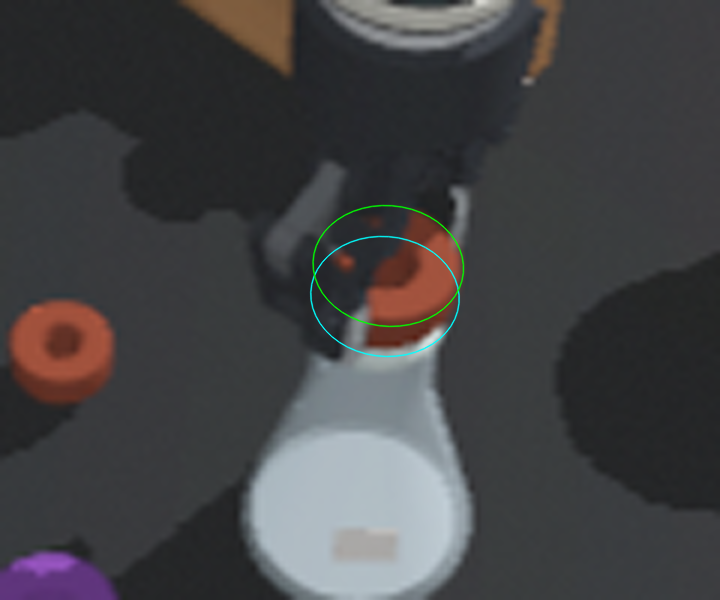

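Call:
carry_out:
  motion:
    - [[0.4,0,0,0.1,0],[0.4,0,0,0.08,0],[0.4,0,0,0,0],[0.4,0,0,0,0]]

```text
time: 7.9
tool_pos: [0.6038, 0.0994, 0.1389]
eef_rot: [-3.141, 0.0, 3.141]
ft_force: [-0.3, -0.7, -0.8]
gripper_width: 0.0509
```

Call:
carry_out:
  motion:
    - [[0.65,0,0,0,0],[0.8,0,0,0,0],[1,0,0,0,0],[1,0,0,0,0],[1,0,0,-0.4,0],[1,0,0,-0.8,0],[1,0,0,-0.9,0],[1,0,0,-0.8,0],[1,0,0,0,0]]

```text
time: 8.65
tool_pos: [0.6064, 0.0999, 0.2342]
eef_rot: [3.141, 0.013, 3.141]
ft_force: [0.6, -0.1, 1.8]
gripper_width: 0.0854
```

```bash
python3 ov.py -.0005 -.001 .0255 .026 310 130 pics/g6.png
```

```text
[0.6056035  0.09984509 0.23135875] [-0.16360707 -1.08577839  0.00350828] 0.08522797398235807
```

View pics/g6.png

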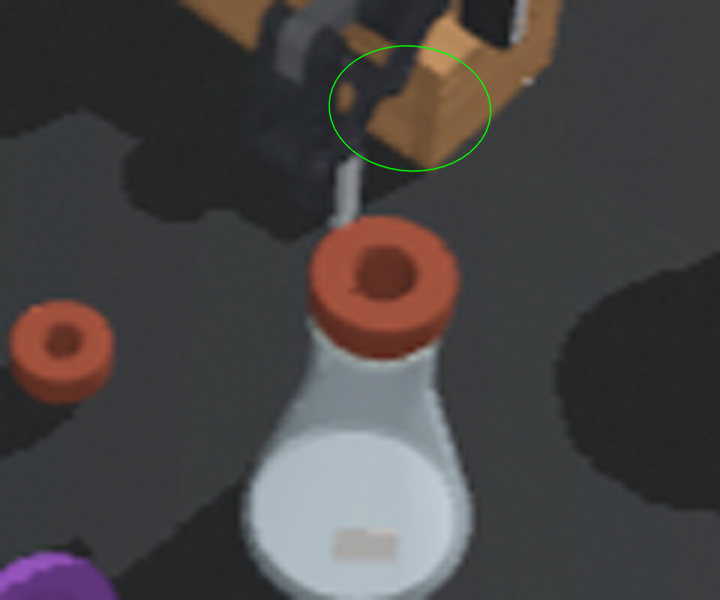

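Call:
carry_out:
  motion:
    - [[1,0.4,-0.06,0,0],[1,0.8,-0.1,0,0],[1,0.9,-0.1,0.2,0],[1,0.9,-0.1,0.6,0],[1,0.8,-0.1,0.9,0],[1,0.5,-0.1,1,0],[1,0.14,-0.1,1,0],[1,0,0,1,0],[1,0,0,0.8,0],[1,0,0,0,0],[1,0,0,0,0],[1,0,0,0,0]]

```text
time: 9.7
tool_pos: [0.4714, 0.08, 0.0622]
eef_rot: [3.141, 0.002, 3.141]
ft_force: [0.6, 0.2, 0.9]
gripper_width: 0.0855
```

```bash
python3 ov.py -.0005 -.001 .0 .0205 260 130 pics/g7.png
```

```text
[0.4720507  0.07999566 0.0629051 ] [ 0.42581193 -0.1179028   0.37499555] 0.08546521452081796
```

View pics/g7.png

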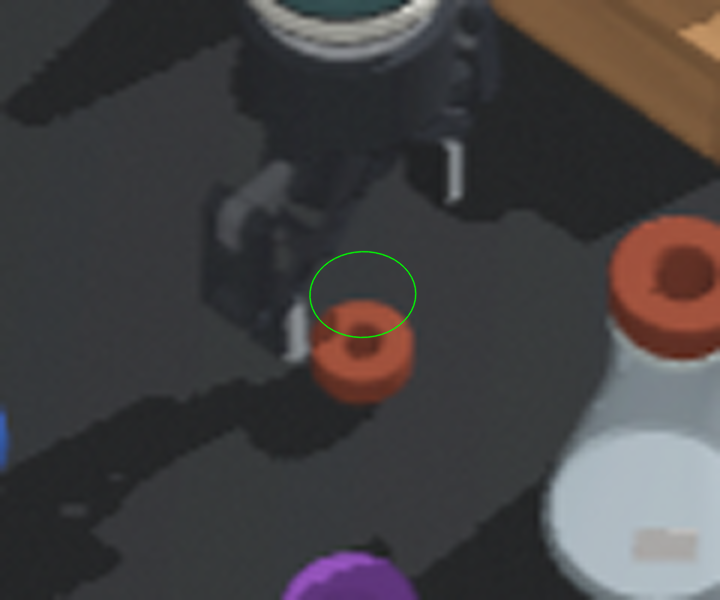

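Call:
carry_out:
  motion:
    - [[1,0.02,0,0.8,0],[1,0,0,0.7,0],[1,0,0,0.33,0],[0.8,0,0,0,0],[0.5,0,0,0,0],[0.3,0,0,0,0],[0.3,0,0,0,0],[0.3,0,0,0,0],[0.3,0,0,0,0],[0.3,0,0,0,0]]

```text
time: 10.58
tool_pos: [0.4715, 0.0801, 0.0078]
eef_rot: [3.141, 0.004, 3.141]
ft_force: [-0.0, -0.3, 6.2]
gripper_width: 0.0397
```

Call:
carry_out:
  motion:
    - [[0.3,0,0,-0.3,0],[0.3,0,0,-0.6,0],[0.3,0,0,-0.9,0],[0.3,0,0,-1,0],[0.3,0,0,-1,0],[0.3,0,-0.3,-0.9,0],[0.3,-0.3,-0.6,-0.5,0],[0.3,-0.5,-0.9,0,0],[0.3,-0.5,-0.9,0,0],[0.3,-0.5,-0.9,0,0],[0.3,-0.5,-0.9,0,0],[0.3,-0.5,-0.9,0,0]]

```text
time: 11.58
tool_pos: [0.554, -0.0835, 0.1622]
eef_rot: [3.142, -0.001, 3.141]
ft_force: [0.1, -0.1, -0.1]
gripper_width: 0.0399
```

Call:
carry_out:
  motion:
    - [[0.3,-0.5,-0.9,0,0],[0.3,-0.5,-0.8,0,0],[0.3,-0.4,-0.5,0,0],[0.3,-0.07,-0.12,0,0],[0.3,0,0,0.2,0],[0.3,0,0,0.2,0],[0.3,0,0,0.1,0],[0.3,0,0,0,0]]

```text
time: 12.25
tool_pos: [0.5966, -0.1502, 0.1454]
eef_rot: [3.14, -0.003, -3.14]
ft_force: [0.3, -0.3, -0.2]
gripper_width: 0.0395
```

```bash
python3 ov.py -.0005 -.001 .0222 .0205 240 200 pics/g8.png .0062 .0205
```

```text
[ 0.59700902 -0.15043425  0.14612721] [ 0.42436764  0.28950956 -0.47001686] 0.03977707774736871
```

View pics/g8.png

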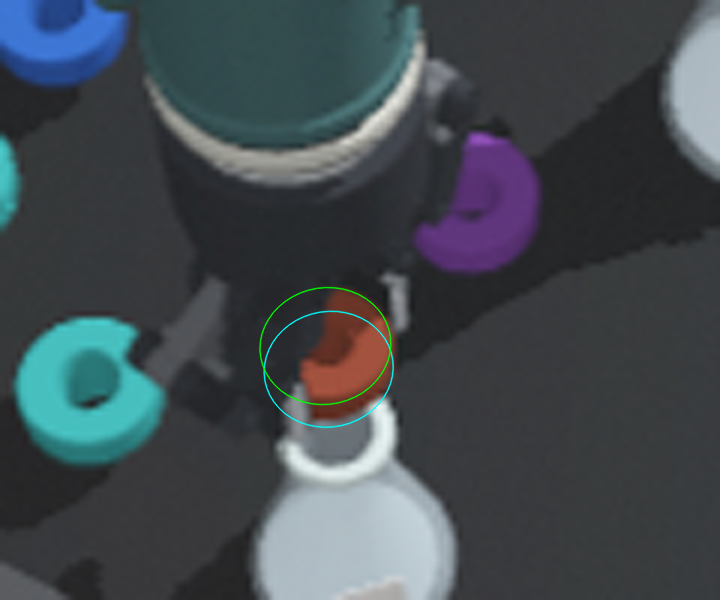

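Call:
carry_out:
  motion:
    - [[0.3,-0.03,-0.04,0.1,0],[0.3,0,0,0.2,0],[0.3,0,0,0.2,0],[0.3,0,0,0.2,0],[0.3,0,0,0.2,0],[0.3,0,0,0.15,0],[0.3,0,0,0.1,0],[0.3,0,0,0,0],[0.3,0,0,0,0]]

```text
time: 13.05
tool_pos: [0.5988, -0.153, 0.1123]
eef_rot: [3.141, -0.0, 3.141]
ft_force: [0.4, -0.5, 0.3]
gripper_width: 0.0399
```

```bash
python3 ov.py -.0005 -.001 .0222 .0205 240 200 pics/g9.png .0062 .0205
```

```text
[ 0.59902938 -0.15305051  0.11266501] [ 0.77230633  0.27801863 -0.00291327] 0.03966982579472426
```

View pics/g9.png

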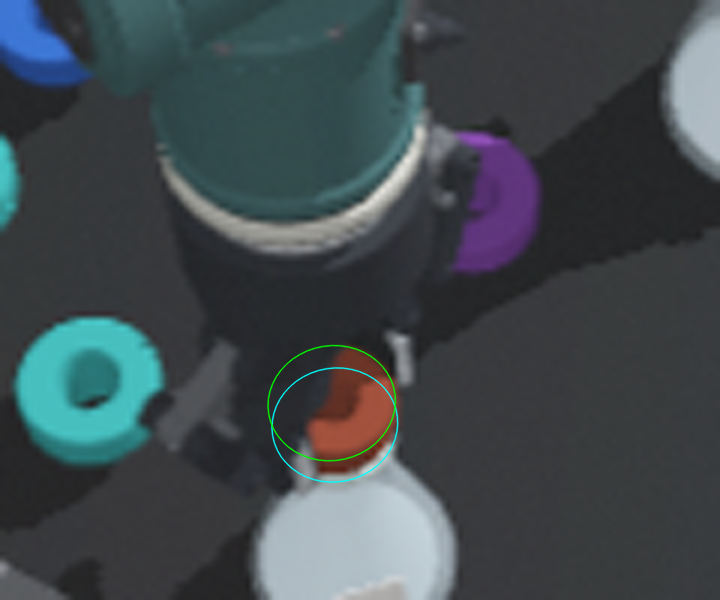

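Call:
carry_out:
  motion:
    - [[0.3,0.02,0.03,0.08,0],[0.3,0,0,0.05,0],[0.3,0,0,0,0],[0.5,0,0,0,0],[0.7,0,0,0,0],[1,0,0,0,0],[1,0,0,0,0],[1,0,0,-0.3,0],[1,0,0,-0.7,0],[1,0,0,-0.9,0],[1,0,0,-0.9,0],[1,0,0,-0.9,0]]

```text
time: 14.1
tool_pos: [0.5981, -0.152, 0.2215]
eef_rot: [-3.142, 0.0, 3.141]
ft_force: [-0.2, -0.7, -0.0]
gripper_width: 0.0854
```

```bash
python3 ov.py -.0005 -.001 .0222 .0205 240 200 pics/g10.png
```

```text
[ 0.600623   -0.15288754  0.22913955] [ 0.63113592 -0.95300204  4.21963555] 0.08570959398786156
```

View pics/g10.png

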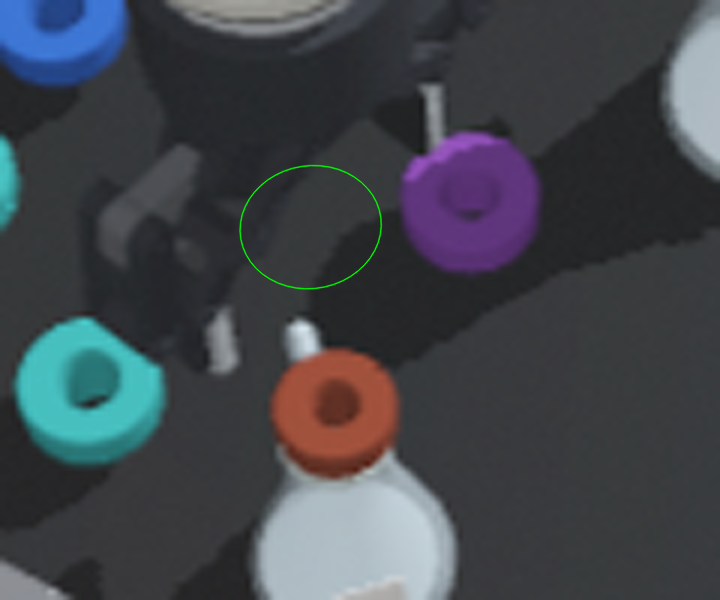

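Call:
carry_out:
  motion:
    - [[1,0.2,0.5,0,0],[1,0.2,0.9,0,0],[1,0.2,1,0,0],[1,0.2,1,0,0],[1,0.2,1,0,0],[1,0.2,1,0,0],[1,0.2,1,0,0],[1,0.2,1,0,0],[1,0.2,1,0,0],[1,0.2,1,0,0],[1,0.2,1,0,0],[1,0.2,1,0,0]]

```text
time: 15.15
tool_pos: [0.5259, 0.1914, 0.2203]
eef_rot: [3.141, 0.001, 3.141]
ft_force: [1.2, 0.6, -0.6]
gripper_width: 0.0858
```

Call:
carry_out:
  motion:
    - [[1,0.3,1,0,0],[1,0.3,1,0,0],[1,0.3,0.9,0,0],[1,0.3,0.6,0,0],[1,0.17,0.23,0,0],[1,0,0,0,0],[1,0,0,0,0],[1,0,0,0,0]]

```text
time: 15.82
tool_pos: [0.4858, 0.3007, 0.2198]
eef_rot: [-3.141, 0.001, 3.14]
ft_force: [0.4, 0.1, -0.0]
gripper_width: 0.0851
```

```bash
sed -i "s#pics/lt#pics/lt2#;s#pics/ls#pics/ls2#;s#^'AL'.*#'AL':((373.8,176.5),(296,171.5),.163,.026),'AS':((296,268),(389.5,181),.128,.0205)}#" loc.py; python3 loc.py; python3 -c "
from h import *;print(ctrl.sense()['tool_pos'])"
```

```text
FL tri [0.6034 0.0979 0.142 ] 0.4 34.4 [0.5927 0.1111] 34.7 [0.6102 0.1031]
FS tri [ 0.5979 -0.1528  0.1084] 0.2 43.2 [ 0.5912 -0.1458] 37.4 [ 0.6042 -0.1526]
fL tri [0.3984 0.3073 0.1086] 0.1 48.0 [0.3965 0.3074] 7.3 [0.3988 0.3202]
fS tri [0.4862 0.3    0.1019] 0.1 39.6 [0.4842 0.3011] 26.5 [0.4856 0.3012]
AL tri [0.603  0.0984 0.1596] 0.6 48.6 [0.6021 0.0993] 36.4 [0.604  0.1017]
AS tri [ 0.5978 -0.1514  0.1229] 0.6 46.4 [ 0.597  -0.1511] 34.0 [ 0.5989 -0.1496]
[0.48594971 0.30058861 0.21973157]
```

View pics/ls2.png

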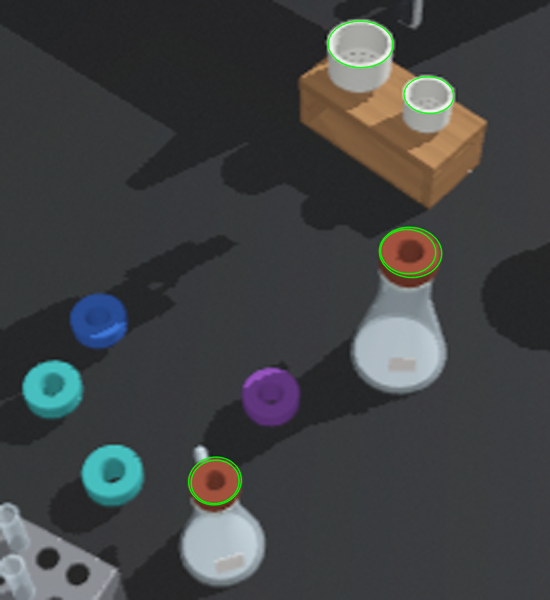

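View pics/lt2.png

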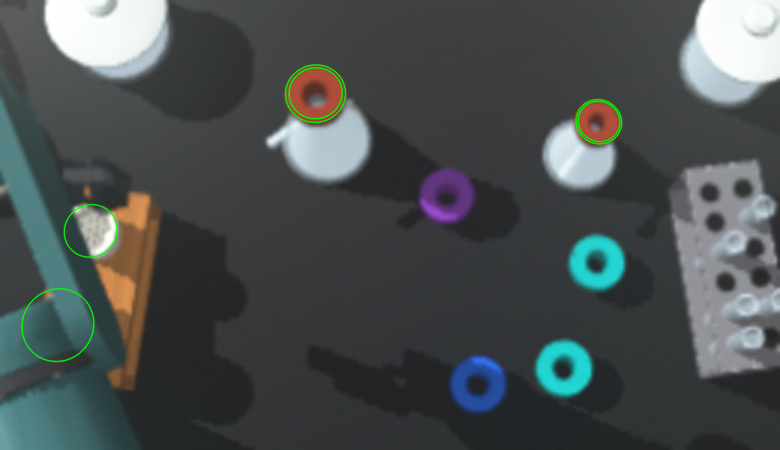

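Call:
carry_out:
  motion:
    - [[1,0,0,0.5,0],[1,0,0,0.9,0],[1,0,0,0.9,0],[1,0,0,0.9,0],[1,0,0,0.8,0],[1,0,0,0.6,0],[1,0,0,0.32,0],[1,0,0,0,0]]

```text
time: 16.58
tool_pos: [0.484, 0.3002, 0.0691]
eef_rot: [-3.139, -0.005, 3.14]
ft_force: [0.5, -0.5, -0.5]
gripper_width: 0.0853
```

```bash
python3 ov.py -.0005 -.001 .0333 .024 320 70 pics/g11.png
```

```text
[0.4850739  0.30091403 0.07114085] [-0.07298529  0.43690876 -0.25297808] 0.0857149526493058
```

View pics/g11.png

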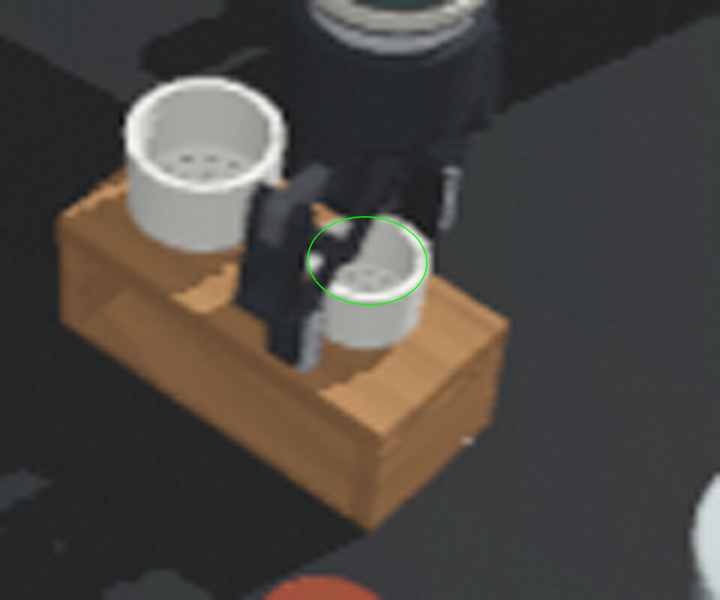

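Call:
carry_out:
  motion:
    - [[0.8,0,0,0,0],[0.65,0,0,0,0],[0.5,0,0,0,0],[0.4,0,0,0,0],[0.4,0,0,0,0],[0.4,0,0,0,0],[0.4,0,0,0,0]]

```text
time: 17.22
tool_pos: [0.4864, 0.3024, 0.074]
eef_rot: [3.14, 0.003, 3.141]
ft_force: [0.2, -0.3, 5.8]
gripper_width: 0.0472
```

Call:
carry_out:
  motion:
    - [[0.4,0,0,-0.2,0],[0.4,0,0,-0.5,0],[0.4,0,0,-0.8,0],[0.4,0,0,-0.9,0],[0.4,0,0,-0.9,0],[0.4,0,0,-0.9,0],[0.4,0,0,-0.9,0],[0.4,0,0,-0.4,0],[0.4,0,0,0,0],[0.4,0,0,0,0]]

```text
time: 18.05
tool_pos: [0.4851, 0.3019, 0.2366]
eef_rot: [3.142, -0.0, 3.142]
ft_force: [-0.8, -0.6, -1.3]
gripper_width: 0.0469
```

```bash
python3 ov.py -.0005 -.001 .031 .024 320 40 pics/g12.png -.009 .0135 -.045 .003
```

```text
[0.48459881 0.30157958 0.23503718] [-0.50162139 -0.38903641 -1.08740294] 0.04700289787553136
```

View pics/g12.png

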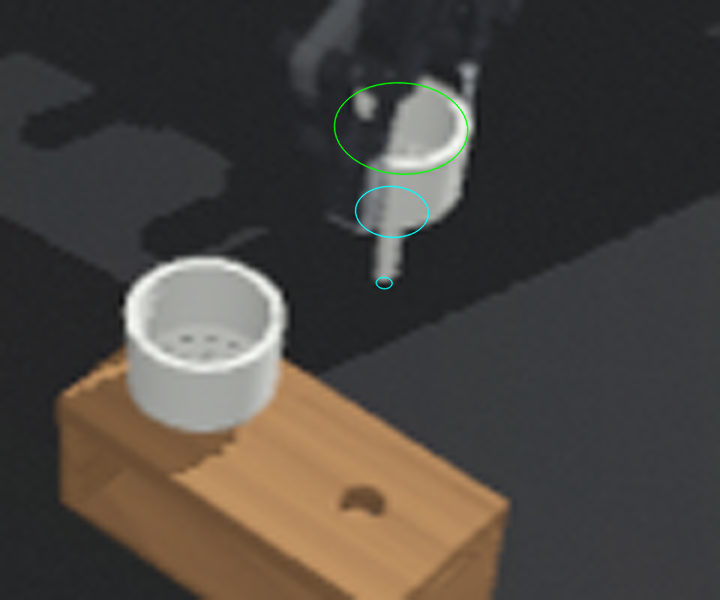

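Call:
carry_out:
  motion:
    - [[0.4,-0.1,-0.4,0,0],[0.4,-0.2,-0.7,0,0],[0.4,-0.22,-0.9,0,0],[0.4,-0.22,-0.9,0,0],[0.4,-0.22,-0.9,0,0],[0.4,-0.22,-0.9,0,0],[0.4,-0.22,-0.9,0,0],[0.4,-0.22,-0.9,0,0],[0.4,-0.22,-0.9,0,0],[0.4,-0.22,-0.9,0,0],[0.4,-0.22,-0.9,0,0],[0.4,-0.22,-0.9,0,0]]

```text
time: 19.1
tool_pos: [0.5591, -0.0034, 0.2345]
eef_rot: [3.142, -0.004, 3.141]
ft_force: [-0.8, 0.2, -0.8]
gripper_width: 0.0468
```

Call:
carry_out:
  motion:
    - [[0.4,-0.22,-0.9,0,0],[0.4,-0.22,-0.9,0,0],[0.4,-0.22,-0.9,0,0],[0.4,-0.22,-0.9,0,0],[0.4,-0.22,-0.8,0,0],[0.4,-0.1,-0.4,0,0],[0.4,-0.06,-0.18,0,0],[0.4,0,0,0.4,0],[0.4,0,0,0.5,0],[0.4,0,0,0.3,0],[0.4,0,0,0,0],[0.4,0,0,0,0]]

```text
time: 20.1
tool_pos: [0.5973, -0.1492, 0.1997]
eef_rot: [3.14, -0.003, -3.14]
ft_force: [-0.1, 0.1, 0.2]
gripper_width: 0.0474
```

```bash
python3 ov.py -.0005 -.001 .031 .024 240 180 pics/g13.png -.009 .0135 -.045 .003
```

```text
[ 0.59781912 -0.14954271  0.20088912] [-0.80987911  0.10294851  0.25246484] 0.047052382911224704
```

View pics/g13.png

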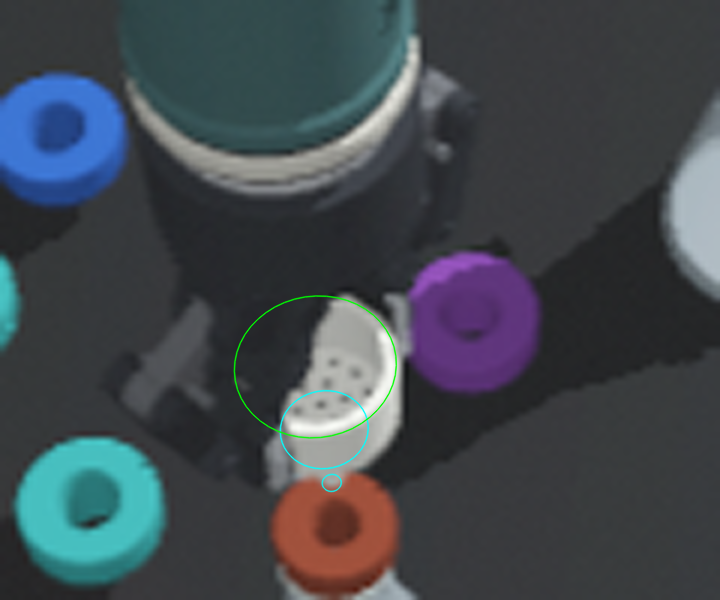

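Call:
carry_out:
  motion:
    - [[0.4,0,-0.03,0.2,0],[0.4,0,0,0.2,0],[0.4,0,0,0.2,0],[0.4,0,0,0.2,0],[0.4,0,0,0.2,0],[0.4,0,0,0.2,0],[0.4,0,0,0.2,0],[0.4,0,0,0.2,0],[0.4,0,0,0.1,0],[0.4,0,0,0,0],[0.4,0,0,0,0]]

```text
time: 21.07
tool_pos: [0.5979, -0.1514, 0.1498]
eef_rot: [3.141, -0.0, 3.141]
ft_force: [-0.0, -0.3, -0.7]
gripper_width: 0.0468
```

```bash
python3 ov.py -.0005 -.001 .031 .024 240 180 pics/g14.png -.009 .0135
```

```text
[ 0.59812063 -0.15151192  0.15024465] [-0.08359957  0.1095213  -0.30510965] 0.046755525523062065
```

View pics/g14.png

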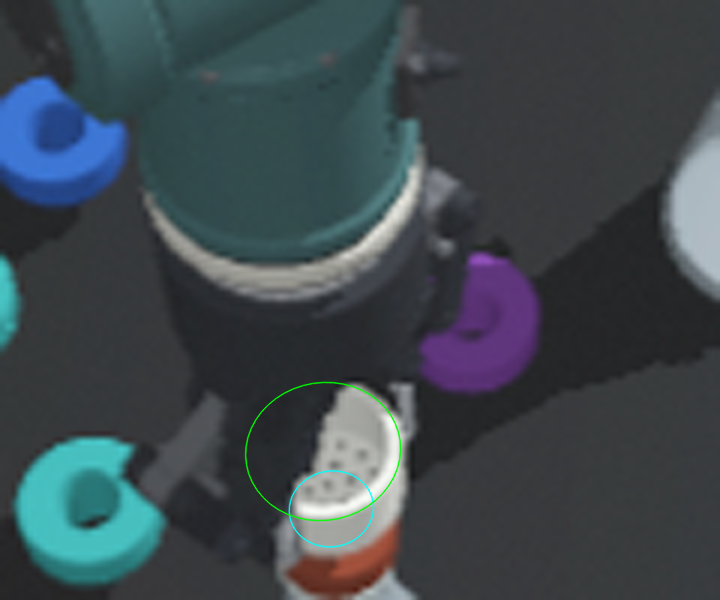

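Call:
carry_out:
  motion:
    - [[0.4,0,0.02,0.1,0],[0.4,0,0,0.1,0],[0.4,0,0,0.1,0],[0.4,0,0,0.08,0],[0.4,0,0,0,0],[0.4,0,0,0,0]]

```text
time: 21.62
tool_pos: [0.5978, -0.1508, 0.1382]
eef_rot: [3.141, -0.001, 3.141]
ft_force: [-0.0, 0.2, -0.1]
gripper_width: 0.0471
```

Call:
carry_out:
  motion:
    - [[0.4,0,0,0.04,0],[0.4,0,0,0,0],[0.58,0,0,0,0],[0.65,0,0,0,0],[0.8,0,0,0,0],[1,0,0,0,0],[1,0,0,0,0]]

```text
time: 22.2
tool_pos: [0.5981, -0.1509, 0.1376]
eef_rot: [-3.142, 0.0, 3.141]
ft_force: [-0.3, -0.2, 0.7]
gripper_width: 0.0853
```

Call:
carry_out:
  motion:
    - [[1,0,0,-0.2,0],[1,0,0,-0.5,0],[1,0,0,-0.8,0],[1,0,0,-0.9,0],[1,0,0,-0.9,0],[1,0,0,-0.7,0],[1,0,0,0,0],[1,0,0,0,0]]

```text
time: 22.87
tool_pos: [0.5987, -0.1511, 0.26]
eef_rot: [-3.14, 0.005, 3.141]
ft_force: [-0.3, -0.5, -0.6]
gripper_width: 0.0854
```

```bash
python3 ov.py -.0005 -.001 .031 .024 240 180 pics/g15.png
```

```text
[ 0.59800582 -0.15087597  0.25767564] [-0.16635491 -0.43970603  0.20871639] 0.08568247396888899
```

View pics/g15.png

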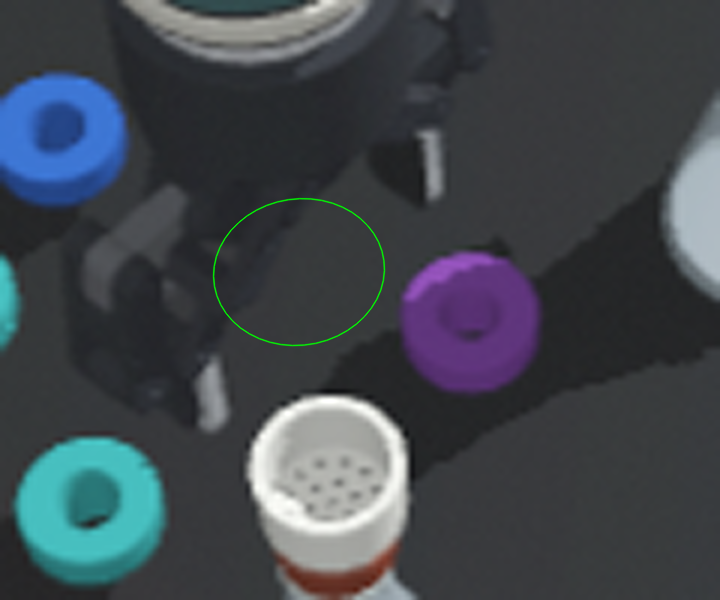

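Call:
carry_out:
  motion:
    - [[1,0.2,0.5,0,0],[1,0.4,0.9,0,0],[1,0.4,1,0,0],[1,0.4,1,0,0],[1,0.4,1,0,0],[1,0.4,1,0,0],[1,0.4,1,0,0],[1,0.4,1,0,0],[1,0.4,1,0,0],[1,0.4,1,0,0],[1,0.4,1,0,0],[1,0.4,1,0,0]]

```text
time: 23.92
tool_pos: [0.4583, 0.1922, 0.2551]
eef_rot: [-3.141, -0.004, 3.141]
ft_force: [0.2, 0.7, -0.4]
gripper_width: 0.0853
```

Call:
carry_out:
  motion:
    - [[1,0.5,1,0,0],[1,0.5,1,0,0],[1,0.5,1,0,0],[1,0.4,0.6,0.2,0],[1,0.19,0.3,0.5,0],[1,0,0,0.8,0],[1,0,0,0.8,0],[1,0,0,0.7,0],[1,0,0,0,0],[1,0,0,0,0],[1,0,0,0,0]]

```text
time: 24.83
tool_pos: [0.3975, 0.3082, 0.1678]
eef_rot: [3.141, 0.0, 3.141]
ft_force: [0.2, 0.2, -0.0]
gripper_width: 0.0856
```

```bash
python3 ov.py -.0005 -.001 0 .032 310 40 pics/g16.png
```

```text
[0.39800056 0.3084411  0.16870771] [ 0.93207213 -0.55281192  1.14545104] 0.08555100472747298
```

View pics/g16.png

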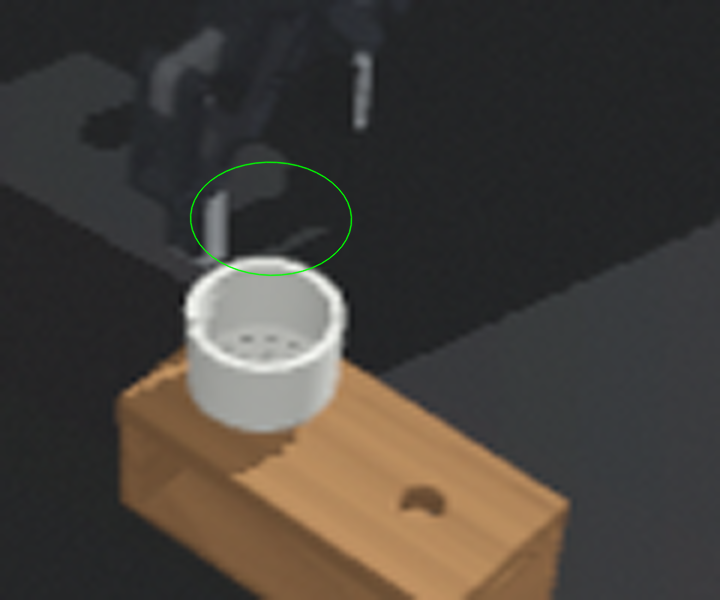

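Call:
carry_out:
  motion:
    - [[1,0,0,0.4,0],[1,0,0,0.6,0],[1,0,0,0.6,0],[1,0,0,0.6,0],[1,0,0,0.5,0],[1,0,0,0.33,0],[1,0,0,0,0],[0.8,0,0,0,0],[0.6,0,0,0,0],[0.6,0,0,0,0],[0.6,0,0,0,0],[0.6,0,0,0,0]]

```text
time: 25.88
tool_pos: [0.3984, 0.3088, 0.0781]
eef_rot: [3.14, 0.003, 3.141]
ft_force: [-0.2, 0.7, 3.4]
gripper_width: 0.0627
```

Call:
carry_out:
  motion:
    - [[0.6,0,0,-0.2,0],[0.6,0,0,-0.5,0],[0.6,0,0,-0.8,0],[0.6,0,0,-0.9,0],[0.6,0,0,-0.9,0],[0.6,0,0,-0.9,0],[0.6,0,0,-0.9,0],[0.6,0,0,-0.9,0],[0.6,0,0,-0.4,0],[0.6,0,0,0,0],[0.6,0,0,0,0]]

```text
time: 26.8
tool_pos: [0.3973, 0.3082, 0.2681]
eef_rot: [3.142, -0.0, 3.141]
ft_force: [-0.2, -0.2, -1.3]
gripper_width: 0.0632
```

```bash
python3 ov.py -.0005 -.001 .037 .032 290 30 pics/g17.png -.013 .018 -.058 .0045
```

```text
[0.39680804 0.30782708 0.26668607] [-0.70758892  0.74776744 -2.19173721] 0.06317461885125478
```

View pics/g17.png

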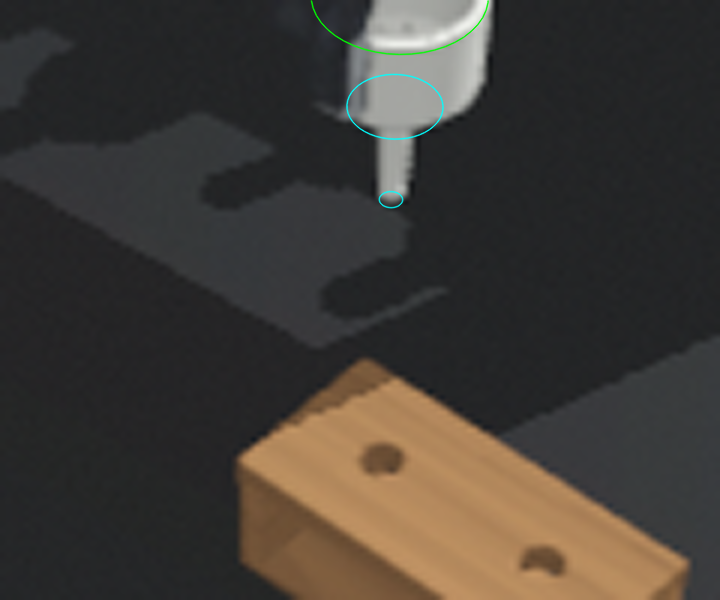

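Call:
carry_out:
  motion:
    - [[0.6,-0.3,-0.3,0,0],[0.6,-0.6,-0.6,0,0],[0.6,-0.7,-0.7,0,0],[0.6,-0.7,-0.7,0,0],[0.6,-0.7,-0.7,0,0],[0.6,-0.7,-0.7,0,0],[0.6,-0.7,-0.7,0,0],[0.6,-0.7,-0.7,0,0],[0.6,-0.7,-0.7,0,0],[0.6,-0.6,-0.6,0,0],[0.6,-0.35,-0.4,0,0],[0.6,-0.1,-0.12,0,0]]

```text
time: 27.85
tool_pos: [0.6037, 0.0975, 0.2656]
eef_rot: [-3.14, -0.004, 3.138]
ft_force: [-0.3, 0.3, -2.2]
gripper_width: 0.0631
```

Call:
carry_out:
  motion:
    - [[0.6,0,0,0.3,0],[0.6,0,0,0.4,0],[0.6,0,0,0.3,0],[0.6,0,0,0,0],[0.6,0,0,0,0],[0.6,0,0,0,0]]

```text
time: 28.35
tool_pos: [0.6023, 0.1014, 0.2387]
eef_rot: [3.141, 0.0, -3.141]
ft_force: [-0.2, 0.5, -0.5]
gripper_width: 0.063
```

```bash
python3 ov.py -.0005 -.001 .037 .032 310 120 pics/g18.png -.013 .018 -.058 .0045
```

```text
[0.60265951 0.10122973 0.23922668] [-0.35708326 -0.40590793 -0.48161096] 0.06300738085157338
```

View pics/g18.png

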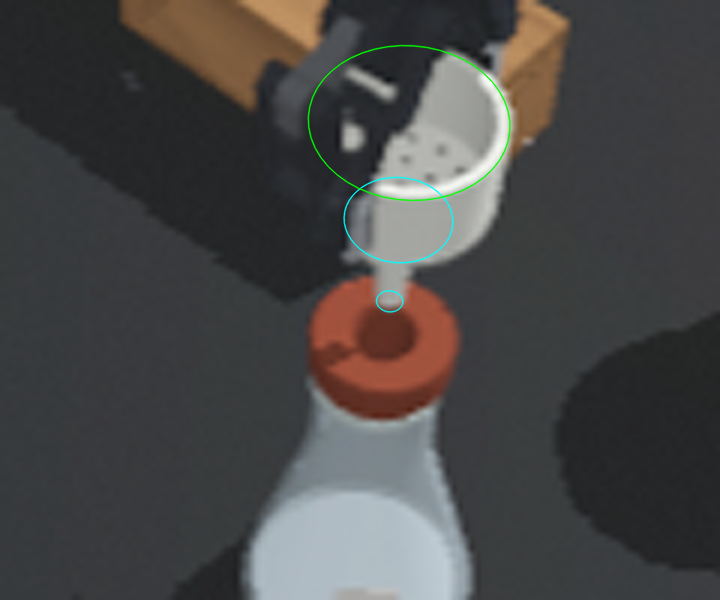

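Call:
carry_out:
  motion:
    - [[0.6,-0.01,-0.02,0.2,0],[0.6,0,0,0.2,0],[0.6,0,0,0.2,0],[0.6,0,0,0.2,0],[0.6,0,0,0.2,0],[0.6,0,0,0.2,0],[0.6,0,0,0.2,0],[0.6,0,0,0.2,0],[0.6,0,0,0.1,0],[0.6,0,0,0,0],[0.6,0,0,0,0]]

```text
time: 29.32
tool_pos: [0.6031, 0.0999, 0.1873]
eef_rot: [3.142, -0.0, 3.141]
ft_force: [1.1, -0.0, -0.7]
gripper_width: 0.0631
```

```bash
python3 ov.py -.0005 -.001 .037 .032 310 120 pics/g19.png -.013 .018
```

```text
[0.60329415 0.09994364 0.18781574] [-0.84823801  0.1070774  -0.94675482] 0.06292113577948148
```

View pics/g19.png

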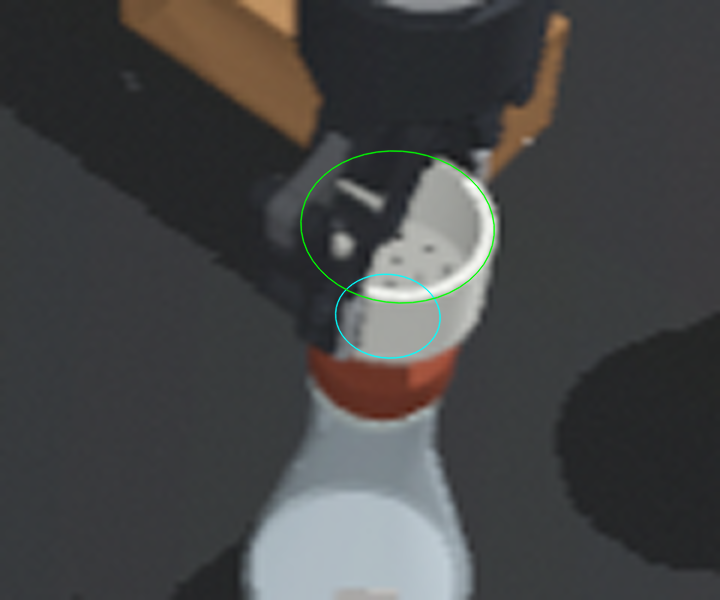

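Call:
carry_out:
  motion:
    - [[0.6,0,0.01,0.12,0],[0.6,0,0,0.12,0],[0.6,0,0,0.1,0],[0.6,0,0,0.04,0],[0.6,0,0,0,0],[0.6,0,0,0,0]]

```text
time: 29.87
tool_pos: [0.6031, 0.1002, 0.1761]
eef_rot: [3.141, -0.0, 3.141]
ft_force: [-1.2, 0.1, -0.4]
gripper_width: 0.0632
```

Call:
carry_out:
  motion:
    - [[0.6,0,0,0.03,0],[0.6,0,0,0,0],[0.78,0,0,0,0],[0.85,0,0,0,0],[1,0,0,0,0],[1,0,0,0,0],[1,0,0,0,0]]

```text
time: 30.45
tool_pos: [0.6031, 0.1002, 0.175]
eef_rot: [3.142, -0.0, 3.141]
ft_force: [-0.4, 0.5, 0.5]
gripper_width: 0.0855
```

Call:
carry_out:
  motion:
    - [[1,0,0,-0.2,0],[1,0,0,-0.5,0],[1,0,0,-0.8,0],[1,0,0,-0.9,0],[1,0,0,-0.9,0],[1,0,0,-0.4,0],[1,0.9,0,0,0],[1,0.9,0.3,0,0],[1,0.9,0.8,0,0],[1,0.9,0.8,0,0],[1,0.9,0.8,0,0],[1,0.9,0.8,0,0]]

```text
time: 31.45
tool_pos: [0.4397, 0.2059, 0.2859]
eef_rot: [3.141, -0.0, 3.141]
ft_force: [1.0, 0.5, 0.7]
gripper_width: 0.0855
```

Call:
carry_out:
  motion:
    - [[1,0.9,0.9,0,0],[1,0.6,0.9,0,0],[1,0,0.9,0,0],[1,0,0.7,0,0],[1,0,0.4,0,0],[1,0,0,0,0],[1,0,0,0,0]]

```text
time: 32.03
tool_pos: [0.3962, 0.319, 0.2857]
eef_rot: [-3.14, -0.001, -3.141]
ft_force: [0.4, -0.1, -0.2]
gripper_width: 0.0854
```

```bash
python3 - <<'E'
from h import *
S=ctrl.get_image('scene');T=ctrl.get_image('top');print(ctrl.sense()['tool_pos'])
cv2.imwrite('pics/e1.png',np.hstack([crop(S,240,110,180,200,2.2),crop(T,260,110,160,200,2.2)]))
for n,(x,y),z,r in [('fL',(.603,.1005),.213,.032),('fS',(.598,-.151),.168,.024)]:
  for d in (S,T): b=fitc(d,(x,y,z),r,1,.006); print(n,round(b[0],1),np.round(b[1],4))
E
```

```text
[0.39647268 0.31831129 0.28605935]
fL 51.8 [0.6025 0.1005]
fL 57.6 [0.603 0.102]
fS 54.8 [ 0.5975 -0.151 ]
fS 53.8 [ 0.5975 -0.1475]
```

View pics/e1.png

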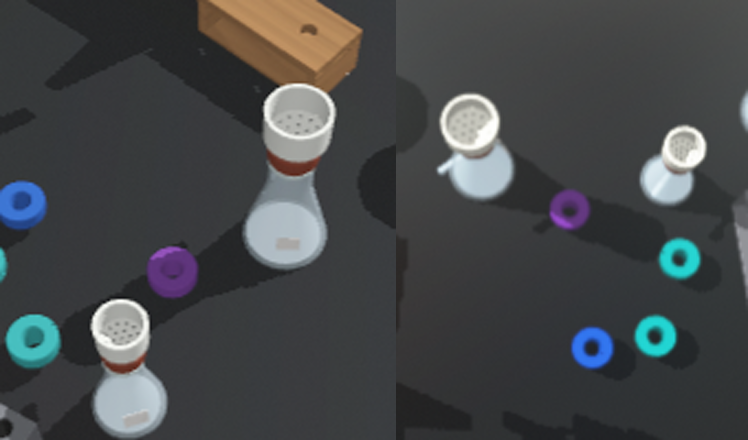

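```bash
python3 -c "
from h import *;print(ctrl.close_job())"
```

```text
the job is handed in; nothing more can be done
None
```

Both flasks are set up and the job is handed in, at about 32 s of the 120 s allowed. The hand-in reports no verdict, so the result rests on my last checks.

**What I did:** I seated the large, then the small red-brown adapter in its own flask's neck. Then I stood the small funnel, followed by the large one, in the adapters. After that I opened the gripper and moved it away to about (0.40, 0.32, 0.29).

**Last checks:**
- **Position:** The funnel rims fit best at (0.603, 0.101) for the large and (0.598, -0.149) for the small. Both are within about 2 mm of the adapters at the expected fully-down heights.
- **Flasks:** The flasks look upright and not noticeably moved in the pictures.
- **Contact and bystanders:** The wrist force never read more than about 7 N. The arm was never sent near the test-tube rack or the jars, but I took no separate measurement of them at the end.

**Disagreement:** For the small funnel, the two cameras differed by about 3.5 mm in y, against 1 to 3 mm elsewhere. That is mostly the calibration difference between the cameras, and it is still inside the 8 mm limit.

I did not measure the final heights separately. They rest on the rim fits and on what the pictures show.

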